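# Tug the kit cases and snap shut any that is not caught

### The arm

A 6-joint arm with a two-finger parallel gripper is mounted at the origin on the work surface. World frame = base frame: x ahead of the robot, y to its left, z up, the work surface at z = 0. Lengths are in m, angles in rad, forces in N, time in s.
With the tool pointing down it reaches from about 0.35 to 0.775 m from the base axis. Payload 5.5 kg.
Tool frame: the origin (TCP) lies at the very end of the fingers, on their centre line; the grasp point (between the pads) lies 19 mm behind it; z points along the fingers, x is the direction in which the jaws open and shut, and the axes are right-handed (so a half turn about z gives the same grasp; the last joint's range is limited). The gripper opens to 85 mm and grips with 20 to 120 N. Pads are 22 mm wide; open, the fingers measure 114 mm over their backs; the gripper's body (76 mm by 85 mm) begins 54 mm behind the grasp point. The pads swing forward as they close: fully open they stand 13 mm farther back than shut.
Start: joints at [1.127, 0.313, 0.046, 1.304, 0, 1.431], TCP at [0.172, 0.549, 0.231] pointing down, gripper open.
Joint ranges: [-2.76, 2.76], [-0.86, 1.69], [-1.03, 1.26], [-2.2, 2.34], [-1.47, 1.5], [-3.14, 3.14]. Speed limits (rad/s): [2.57, 2.57, 3.14, 3.14, 3.14, 3.14].

### API

Orientations are given as a unit quaternion [w, x, y, z].
In Python, from workcell import env gives the robot as it stands.
- The arm moves only by the shell command python3 -m inch 'ROWS' [FORCE]. ROWS is JSON, a list of rows, each a list of 7 numbers: the turn, a rotation vector about the tool's x, y, z each as a share of 8 degrees, from -1 to 1, then the shift along the tool's x, y, z each as a share of 0.05 m, from -1 to 1, then the closure, from 0 (fully open) to 1 (shut). A call has 1 to 12 rows; each row shifts and turns the commanded pose from where the row before left it, along the tool's axes as they then stand; what a row does not reach is not made up. A row lasts 1/10 s, in which the tool goes at most 50 mm and 8.59 degrees, less where a joint would pass 70% of its speed; a pose out of reach is approached as far as the arm can. A call with a number of a shift or a turn outside -1 to 1 is refused whole. A call with a gripper value outside its range is refused whole. The fingers move at their own pace and stop on an object; FORCE is the grip in N (left out, the last holds). Time passes only in rows, so rows that do not move let the fingers close. It gives the time, the measured TCP pose, the force and the opening at its end, in the units of the state.
- env.get_state(): the state, without advancing time (a new reading comes with each control period).
- env.read_camera(name): name is "side" or "top" or "wrist"; returns the picture (384x512x3 uint8, red, green, blue); there is no depth.
- env.calibration(name): a dict with "fx", "fy", "cx", "cy" (pixels), "rvec" (rotation vector, rad) and "tvec" (3), from world to camera coordinates, as OpenCV has them; the wrist camera has in their place "hand_eye" (4x4, takes a point from camera to tool coordinates, whose origin is the TCP and whose axes are the tool frame's). Camera axes: x right, y down, z forward; pixel columns grow to the right and rows downward; lengths in m; the calibration is good to about 2 mm. A picture is of the moment at which its call begins: read the wrist's pose just before it. calibration takes no time and is no camera call.
- env.hand_in(): hands the job in, once; it reports no verdict.
The state is a dict: "clock": time; "joint_pos": joint angles; "qvel": joint speeds; "tau": joint torques, N m; "tcp_pos": TCP position; "orientation": TCP orientation; "wrist_force": force on the tool from outside, world axes, zero at the start; "ft_torque": the same for the moment, N m; "finger_gap": finger opening in m.
Only numpy, scipy, OpenCV 4.12 (cv2) and the standard library are available. Lean on these libraries where they do the work, as an engineer would, in place of code of your own. Each camera call takes 0.05 s, during which the arm holds its last target.

### The job

Three instrument cases are on the electronics bench, all with their lids down, but some catches may not have snapped in. Take the widest first, then the middle one, then the narrowest: tug each lid by its black tab until it lifts off its seal, and if it comes up instead of holding, push the tab down until the catch snaps; do not push down a lid that holds, for that strains its seal. Leave every lid shut and caught, and do not move the other things on the bench.

Things in the scene. Friction and masses are not known exactly. Their poses are not given: they have to be found in the camera images.
- case_wide: the wide hard case: black shell 160 mm wide, 120 mm deep, grey lid, screwed on a sloped cradle that does not move. Origin on the bench under its middle, z up, x level from its front (low edge, towards the robot) to its back (high, hinged edge), y along its width. The lid slopes: its outward normal leans 25 degrees from vertical towards the case's own -x
- lamp_wide (a point): middle of the underside of the white lamp bar fixed over the wide case, 246 mm above the bench, axes as the case: 200 mm along y, 40 mm along x, 20 mm thick; it leaves no room for an upright gripper over the tab. Two posts 12 mm square and 260 mm tall stand 94 mm either side, 106 mm behind it, each joined to the bar by a level 12 mm arm at its top
- tab_wide (a point): middle of the end face of the black pull tab of the wide lid (moves with the lid). The tab is 20 mm wide (point y, along the case's width), 14 mm thick (point x) and stands 30 mm out of the lid near its low front edge. Its z points out of the lid along the tab, its x up the slope to the hinge. Lid shut: 119 mm above the bench
- hinge_wide (a point): middle of the wide lid's hinge axis (the point's y), at its high back edge; the tab's end is 112 mm down the slope from it and 42 mm out. Caught or not, a shut lid rests and looks alike; an uncaught one follows a tug freely with about 1 N. Let go, it falls shut slowly, uncaught
- lid_wide (a joint): wide lid's angle, rad: 0 shut on its sprung seal, grows as the tab lifts, stops at 0.35. A caught lid lifts only to about 0.025 (2.5 mm at the tab), then holds. To snap the catch, push the tab in along the lid's normal: it clicks 3.5 mm below rest (-0.03 rad, about 7 N); hard stop 5 mm below rest (-0.045). Let go, the lid returns to 0, caught for good
- case_middle: the middle hard case: black shell 130 mm wide, 120 mm deep, grey lid, screwed on a sloped cradle that does not move. Origin on the bench under its middle, z up, x level from its front (low edge, towards the robot) to its back (high, hinged edge), y along its width. The lid slopes: its outward normal leans 25 degrees from vertical towards the case's own -x
- lamp_middle (a point): middle of the underside of the white lamp bar fixed over the middle case, 246 mm above the bench, axes as the case: 170 mm along y, 40 mm along x, 20 mm thick; it leaves no room for an upright gripper over the tab. Two posts 12 mm square and 260 mm tall stand 79 mm either side, 106 mm behind it, each joined to the bar by a level 12 mm arm at its top
- tab_middle (a point): middle of the end face of the black pull tab of the middle lid (moves with the lid). The tab is 20 mm wide (point y, along the case's width), 14 mm thick (point x) and stands 30 mm out of the lid near its low front edge. Its z points out of the lid along the tab, its x up the slope to the hinge. Lid shut: 119 mm above the bench
- hinge_middle (a point): middle of the middle lid's hinge axis (the point's y), at its high back edge; the tab's end is 112 mm down the slope from it and 42 mm out. Caught or not, a shut lid rests and looks alike; an uncaught one follows a tug freely with about 1 N. Let go, it falls shut slowly, uncaught
- lid_middle (a joint): middle lid's angle, rad: 0 shut on its sprung seal, grows as the tab lifts, stops at 0.35. A caught lid lifts only to about 0.025 (2.5 mm at the tab), then holds. To snap the catch, push the tab in along the lid's normal: it clicks 3.5 mm below rest (-0.03 rad, about 7 N); hard stop 5 mm below rest (-0.045). Let go, the lid returns to 0, caught for good
- case_narrow: the narrow hard case: black shell 100 mm wide, 120 mm deep, grey lid, screwed on a sloped cradle that does not move. Origin on the bench under its middle, z up, x level from its front (low edge, towards the robot) to its back (high, hinged edge), y along its width. The lid slopes: its outward normal leans 25 degrees from vertical towards the case's own -x
- lamp_narrow (a point): middle of the underside of the white lamp bar fixed over the narrow case, 246 mm above the bench, axes as the case: 140 mm along y, 40 mm along x, 20 mm thick; it leaves no room for an upright gripper over the tab. Two posts 12 mm square and 260 mm tall stand 64 mm either side, 106 mm behind it, each joined to the bar by a level 12 mm arm at its top
- tab_narrow (a point): middle of the end face of the black pull tab of the narrow lid (moves with the lid). The tab is 20 mm wide (point y, along the case's width), 14 mm thick (point x) and stands 30 mm out of the lid near its low front edge. Its z points out of the lid along the tab, its x up the slope to the hinge. Lid shut: 119 mm above the bench
- hinge_narrow (a point): middle of the narrow lid's hinge axis (the point's y), at its high back edge; the tab's end is 112 mm down the slope from it and 42 mm out. Caught or not, a shut lid rests and looks alike; an uncaught one follows a tug freely with about 1 N. Let go, it falls shut slowly, uncaught
- lid_narrow (a joint): narrow lid's angle, rad: 0 shut on its sprung seal, grows as the tab lifts, stops at 0.35. A caught lid lifts only to about 0.025 (2.5 mm at the tab), then holds. To snap the catch, push the tab in along the lid's normal: it clicks 3.5 mm below rest (-0.03 rad, about 7 N); hard stop 5 mm below rest (-0.045). Let go, the lid returns to 0, caught for good
- spool: bystander: loose solder spool, grey, 52 mm across, 46 mm high, standing; origin under its middle
- jar: bystander: loose amber flux jar, 48 mm across, 85 mm high; origin under its middle
- meter: bystander: loose black hand meter lying flat, 130 x 68 x 40 mm (its length along its x); origin under its middle
- parts_bin: bystander: loose open grey parts bin, 70 x 60 x 40 mm; origin under its middle

How it is judged:
On the way, in this order (a step that is already met when the one before it is completed fails the run):
1. the lid of the wide case is tugged by hand: lifted at least 0.014 rad (1.5 mm at the tab) off its rest while the fingers touch it (value of joint lid_wide above 0.014 rad and contact force between the fingers and case_wide above 0.5 N), for 0.1 s.
2. the lid of the middle case is tugged by hand: lifted at least 0.014 rad (1.5 mm at the tab) off its rest while the fingers touch it (value of joint lid_middle above 0.014 rad and contact force between the fingers and case_middle above 0.5 N), for 0.1 s.
3. the lid of the narrow case is tugged by hand: lifted at least 0.014 rad (1.5 mm at the tab) off its rest while the fingers touch it (value of joint lid_narrow above 0.014 rad and contact force between the fingers and case_narrow above 0.5 N), for 0.1 s.
At the end, for the whole second after the job is handed in: all three catches are in (each hidden tongue within 4 mm of its fully caught place), all three lids shut and at rest (within 0.012 rad of 0) (y of tongue_wide in the frame of case_wide below 0.009 m and value of joint lid_wide between -0.012 and 0.012 rad and velocity of joint each of lid_wide, lid_middle, lid_narrow below 0.05 rad/s and y of tongue_middle in the frame of case_middle below 0.009 m and value of joint lid_middle between -0.012 and 0.012 rad and y of tongue_narrow in the frame of case_narrow below 0.009 m and value of joint lid_narrow between -0.012 and 0.012 rad); the robot touches nothing.
It fails at once if the wide lid is pushed down more than 0.03 rad (3.4 mm) though its catch was in from the start (y of tongue_wide in the frame of case_wide below 0.009 m and distance of tongue_wide from where it was at the start of the episode below 0.003 m and value of joint lid_wide below -0.03 rad).
It fails at once if the middle lid is pushed down more than 0.03 rad (3.4 mm) though its catch was in from the start (y of tongue_middle in the frame of case_middle below 0.009 m and distance of tongue_middle from where it was at the start of the episode below 0.003 m and value of joint lid_middle below -0.03 rad).
It fails at once if the narrow lid is pushed down more than 0.03 rad (3.4 mm) though its catch was in from the start (y of tongue_narrow in the frame of case_narrow below 0.009 m and distance of tongue_narrow from where it was at the start of the episode below 0.003 m and value of joint lid_narrow below -0.03 rad).
It fails at once if a bystander is moved more than 20 mm (distance of any of spool, jar, meter, parts_bin from where it was at the start of the episode above 0.02 m).
It also fails if it takes over 64 s, if anything falls off the work surface, if the arm or the gripper's body presses on something with over 40 N, if the wrist force passes 120 N, or if a joint passes its speed limit or range.

## Working session

There is one attempt and no reset: what is moved stays moved. The work goes in short steps, Python scripts to look and compute and a shell command to move; the robot and the scene stay as the last step left them, time stands still between calls to the robot, and variables do not carry over. Pictures are saved under pics/ and viewed, and the job is handed in when it is done.

```bash
ls; mkdir -p pics; python3 - <<'E'
from workcell import env
import cv2
print(env.get_state())
for n in ("side","top","wrist"):
    print(n,env.calibration(n))
    cv2.imwrite(f"pics/{n}0.png",cv2.cvtColor(env.read_camera(n),cv2.COLOR_RGB2BGR))
E
```

```text
pics
{'clock': 0.0, 'joint_pos': array([1.12740323e+00, 3.13983407e-01, 4.49629667e-02, 1.30360012e+00,
       1.52014957e-05, 1.43120899e+00]), 'qvel': array([ 0.00124115,  0.0015895 ,  0.00129734, -0.00019633, -0.00098535,
        0.00079775]), 'tau': array([ 5.80484141e-07, -4.80628145e+01,  2.98533010e+01,  1.95642858e-02,
       -1.47313067e-04,  1.25991028e-05]), 'tcp_pos': array([0.17178678, 0.54819574, 0.230412  ]), 'orientation': array([ 4.25714200e-04,  8.05963018e-01,  5.91965186e-01, -8.06708332e-04]), 'wrist_force': array([ 0.31717018, -0.313383  , -0.3817838 ]), 'ft_torque': array([-0.02609496,  0.02609133,  0.01774469]), 'finger_gap': 0.08505322331608986}
side {'fx': 390.1854840223293, 'fy': 390.1854840223293, 'cx': 253.64842312257227, 'cy': 191.45545585036353, 'rvec': array([ 2.5385372 , -0.23658569,  0.09392036]), 'tvec': array([-0.55353613,  0.17567693,  0.95928054])}
top {'fx': 365.1197177793119, 'fy': 365.1197177793119, 'cx': 253.16457813555778, 'cy': 187.40373126888468, 'rvec': array([ 2.1016108 , -2.15750312,  0.16249229]), 'tvec': array([1.94659422e-04, 5.87384981e-01, 9.50533082e-01])}
wrist {'fx': 273.7329886138291, 'fy': 273.7329886138291, 'cx': 255.80547728105245, 'cy': 194.52032561476452, 'hand_eye': array([[ 9.99999976e-01, -2.17429909e-04,  3.54425166e-05,
        -2.07923019e-04],
       [ 2.00388080e-04,  9.64605730e-01,  2.63696313e-01,
        -6.65047526e-02],
       [-9.15235199e-05, -2.63696300e-01,  9.64605750e-01,
        -1.41734184e-01],
       [ 0.00000000e+00,  0.00000000e+00,  0.00000000e+00,
         1.00000000e+00]])}
```

View pics/side0.png

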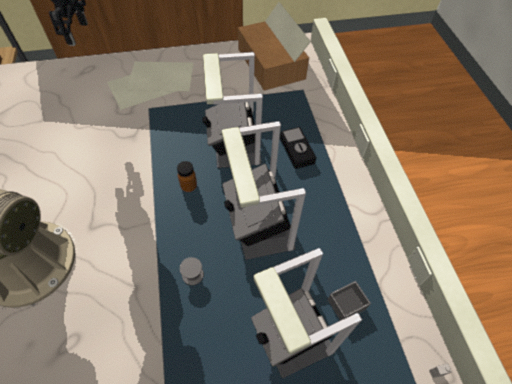

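View pics/top0.png

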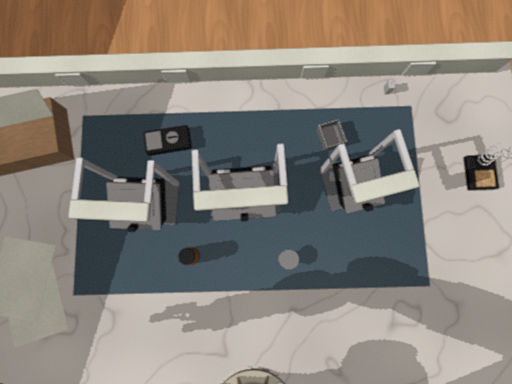

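View pics/wrist0.png

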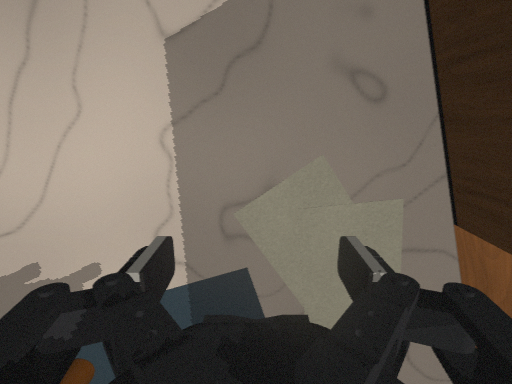

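```bash
cat > h.py <<'E'
import numpy as np, cv2
from workcell import env
def ray(name,uv):
    c=env.calibration(name); R,_=cv2.Rodrigues(c['rvec'])
    d=np.array([(uv[0]-c['cx'])/c['fx'],(uv[1]-c['cy'])/c['fy'],1.]); o=-R.T@c['tvec']
    return o,R.T@d
def plane(name,uv,z):
    o,d=ray(name,uv); return o+d*(z-o[2])/d[2]
def tri(a,b):
    (o1,d1),(o2,d2)=ray('top',a),ray('side',b)
    A=np.stack([d1,-d2],1); t=np.linalg.lstsq(A,o2-o1,rcond=None)[0]
    p,q=o1+t[0]*d1,o2+t[1]*d2
    return (p+q)/2,np.linalg.norm(p-q)
def proj(name,P):
    c=env.calibration(name); K=np.array([[c['fx'],0,c['cx']],[0,c['fy'],c['cy']],[0,0,1.]])
    return cv2.projectPoints(np.float64(P).reshape(-1,1,3),c['rvec'],c['tvec'],K,None)[0].reshape(-1,2)
E
python3 - <<'E'
import cv2,numpy as np
t=cv2.imread('pics/top0.png'); s=cv2.imread('pics/side0.png')
def crop(im,x,y,w,h,k): return cv2.resize(im[y:y+h,x:x+w],None,fx=k,fy=k,interpolation=cv2.INTER_CUBIC)
def g(im): return np.clip(255*(im/255.)**.6,0,255).astype('u1')
cv2.imwrite('pics/tz1.png',g(crop(t,180,140,120,90,6)))
cv2.imwrite('pics/tz2.png',g(crop(t,65,150,120,90,6)))
cv2.imwrite('pics/tz3.png',g(crop(t,310,130,120,90,6)))
cv2.imwrite('pics/sz1.png',g(crop(s,190,40,130,100,6)))
cv2.imwrite('pics/sz2.png',g(crop(s,200,120,120,100,6)))
cv2.imwrite('pics/sz3.png',g(crop(s,240,250,130,100,6)))
E
```

```text
(no output)
```

View pics/tz1.png

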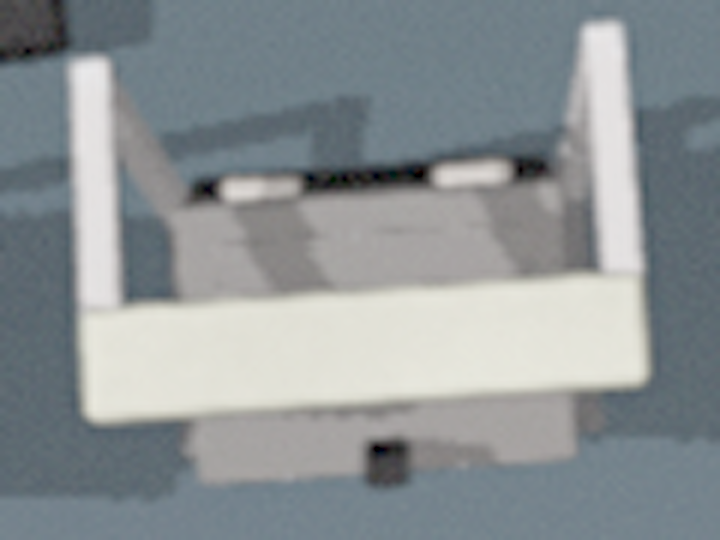

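View pics/tz2.png

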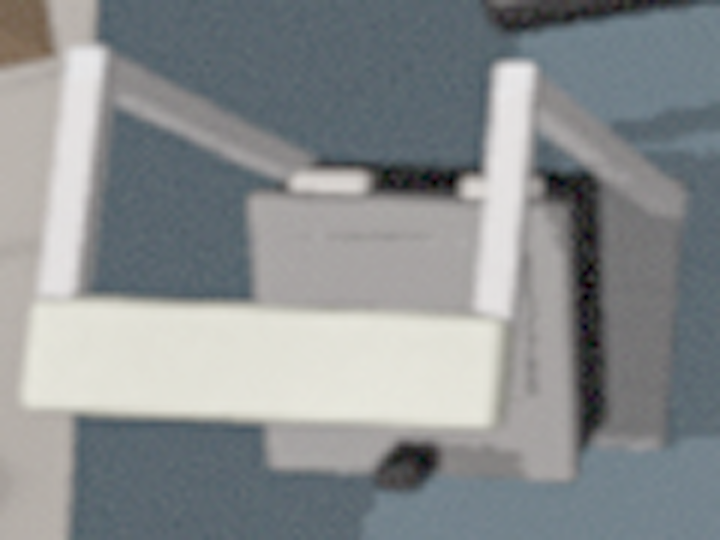

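View pics/tz3.png

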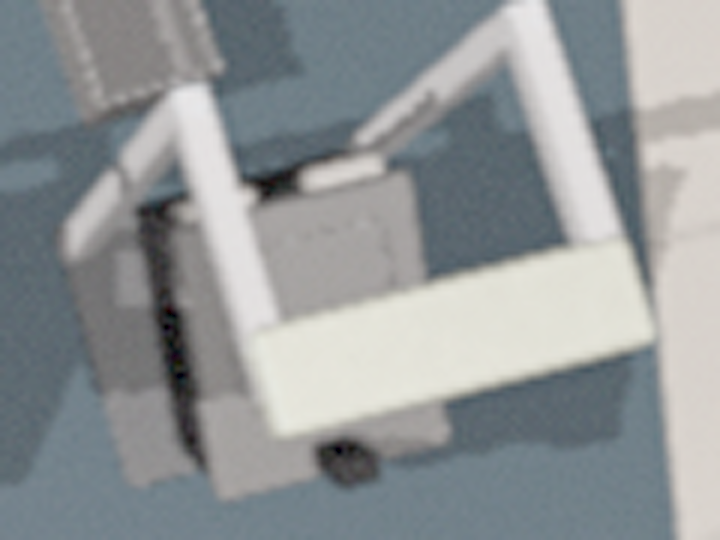

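View pics/sz1.png

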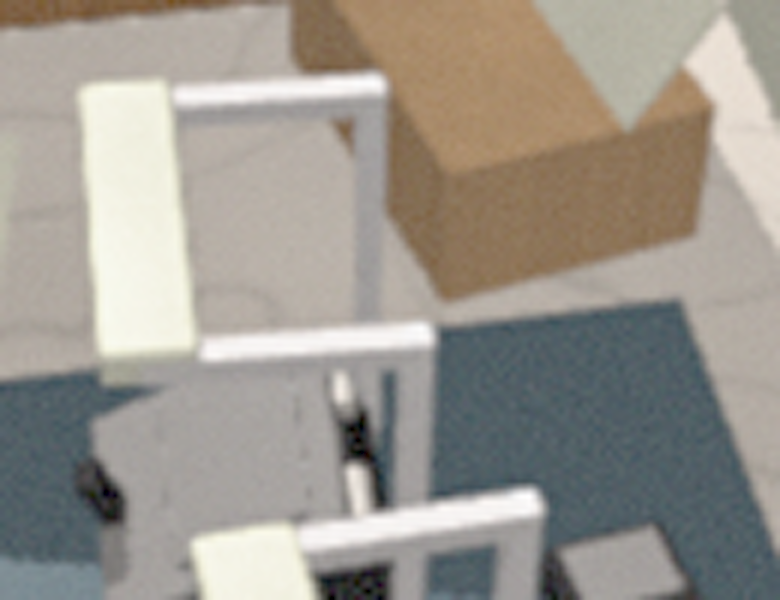

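View pics/sz2.png

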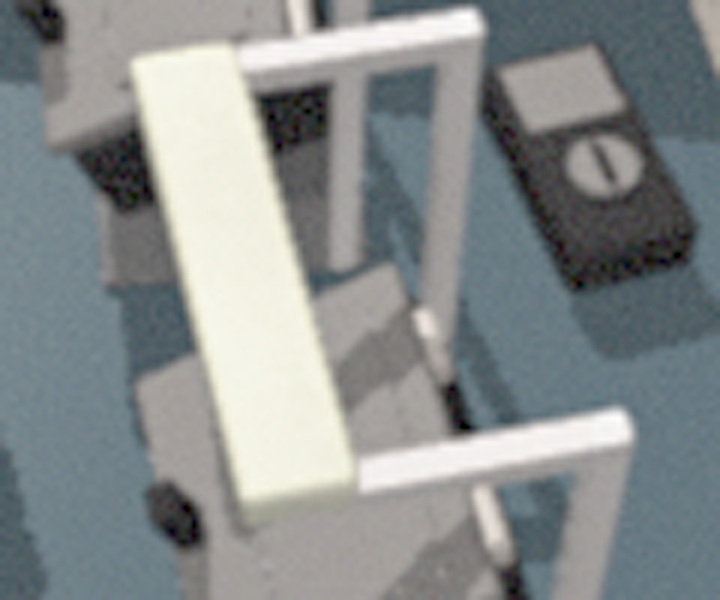

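View pics/sz3.png

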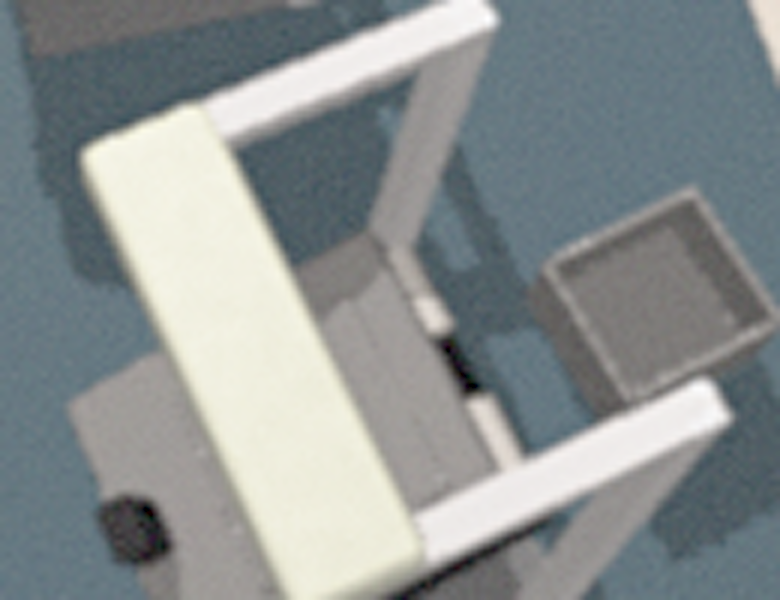

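```bash
cat > m.py <<'E'
from h import *
im=cv2.imread('pics/top0.png').astype(int)
b,g,r=im[...,0],im[...,1],im[...,2]
m=((g>150)&(g-b>14)&(abs(r-g)<25)).astype('u1')
m=cv2.morphologyEx(m,cv2.MORPH_OPEN,np.ones((5,5)))
print('cam',ray('top',(0,0))[0],ray('side',(0,0))[0])
n,L,st,ce=cv2.connectedComponentsWithStats(m)
for i in range(1,n):
    if not(400<st[i,4]<4000 and 150<ce[i][1]<230): continue
    c=max(cv2.findContours((L==i).astype('u1'),cv2.RETR_EXTERNAL,cv2.CHAIN_APPROX_NONE)[0],key=len)[:,0]
    w=np.array([plane('top',p,.266)[:2] for p in c],dtype=np.float32)
    (cx,cy),(a,bb),_=rr=cv2.minAreaRect(w); box=cv2.boxPoints(rr)
    e=max([box[1]-box[0],box[2]-box[1]],key=np.linalg.norm)
    if e[1]<0:e=-e
    yaw=np.arctan2(-e[0],e[1]); print(ce[i],'lamp',cx,cy,a,bb,'yaw deg',np.degrees(yaw))
E
python3 m.py; python3 - <<'E'
from h import *
for n,t,s in [('wide',(244.5,218.4),(200+177/6,120+510/6)),('mid',(65+400/6,150+472/6),(190+92/6,40+480/6)),('nar',(310+350/6,130+465/6),(240+128/6,250+528/6))]:
    print(n,t,s,tri(t,s),plane('top',t,.119))
E
```

```text
cam [ 0.42318404 -0.02552231  1.03382695] [ 0.45567921 -0.48697463  0.90149651]
wide (244.5, 218.4) (229.5, 205.0) (array([0.50149904, 0.00817527, 0.10971744]), np.float64(0.006804119830998869)) [0.49733517 0.00771927 0.119     ]
mid (131.66666666666669, 228.66666666666669) (205.33333333333334, 120.0) (array([0.48068442, 0.29300493, 0.11345328]), np.float64(0.002609838544371229)) [0.47903975 0.29099583 0.119     ]
nar (368.3333333333333, 207.5) (261.3333333333333, 338.0) (array([ 0.51787938, -0.30581249,  0.11023904]), np.float64(0.0009788584235485504)) [ 0.5164943  -0.30316132  0.119     ]
```

```bash
python3 - <<'E'
import cv2
im=cv2.imread('pics/top0.png'); print(im[198,240],im[210,110],im[187,390],im[170,283],im[165,200])
E
sed -i 's/(g-b>14)/(g-b>9)/' m.py; python3 m.py
```

```text
[194 209 211] [192 208 209] [195 211 211] [206 207 211] [92 92 94]
cam [ 0.42318404 -0.02552231  1.03382695] [ 0.45567921 -0.48697463  0.90149651]
[384.46989967 185.72909699] lamp 0.5471264719963074 -0.2960215210914612 0.039407987147569656 0.1412590593099594 yaw deg 13.37666
[240.14025822 197.31924883] lamp 0.5305451154708862 0.010618254542350769 0.039500027894973755 0.19792674481868744 yaw deg 2.303384
[107.86872852 210.03298969] lamp 0.5108036398887634 0.29241693019866943 0.1697423905134201 0.03939658775925636 yaw deg -3.9253235
```

```bash
cat >> h.py <<'E'
from scipy.spatial.transform import Rotation as Rn
T25=np.radians(25)
def cur():
    s=env.get_state(); q=s['orientation']; return s,s['tcp_pos'],Rn.from_quat([q[1],q[2],q[3],q[0]])
def Rt(yaw,tilt=25):
    t=np.radians(tilt); z=Rn.from_euler('z',yaw,degrees=True)
    u=z.apply([np.cos(t),0,np.sin(t)]); n=z.apply([-np.sin(t),0,np.cos(t)]); y=z.apply([0,1,0])
    return Rn.from_matrix(np.stack([y,u,-n],1)),n,u,y
def todo(p,yaw=None,tilt=25):
    s,x,R=cur(); p=np.array(p,float)
    print('t',round(s['clock'],2),'tcp',x.round(4),'F',s['wrist_force'].round(1),'gap',round(s['finger_gap'],4))
    print('shift first, cur axes (shares)',(R.inv().apply(p-x)/.05).round(2))
    if yaw is not None:
        G=Rt(yaw,tilt)[0]; print('turn shares',((R.inv()*G).as_rotvec(degrees=True)/8).round(2))
        print('shift after turn',(G.inv().apply(p-x)/.05).round(2))
E
python3 - <<'E'
from h import *
todo([.30,.2,.23],2.3)
R,n,u,y=Rt(2.3); print(np.array([.497,.0077,.119])+.07*n)
E
```

```text
t 0.15 tcp [0.1719 0.5483 0.2306] F [-0.1  0.4 -0.6] gap 0.0851
shift first, cur axes (shares) [-5.88  4.53  0.02]
turn shares [-3.1   0.55 -2.42]
shift after turn [-7.06  2.06  0.97]
[0.46744055 0.00651277 0.18244155]
```

```bash
python3 -m inch '[[0,0,0,-0.37,0.28,0,0],[0,0,0,-0.74,0.57,0,0],[0,0,0,-0.74,0.57,0,0],[0,0,0,-0.74,0.57,0,0],[0,0,0,-0.74,0.57,0,0],[0,0,0,-0.74,0.57,0,0],[0,0,0,-0.74,0.57,0,0],[0,0,0,-0.74,0.57,0,0],[0,0,0,-0.37,0.28,0,0]]' 40; python3 -c "
from h import *
todo([.46,.0065,.2],2.3)"
```

```text
clock: 1.05
tcp_pos: [0.3008, 0.1956, 0.2312]
orientation: [0.0, 0.807, 0.591, -0.0]
wrist_force: [0.2, 0.3, 0.5]
finger_gap: 0.0853
t 1.05 tcp [0.3008 0.1956 0.2312] F [0.2 0.3 0.5] gap 0.0853
shift first, cur axes (shares) [-2.65  4.18  0.63]
turn shares [-3.09  0.54 -2.44]
shift after turn [-3.91  2.48  1.85]
```

```bash
python3 -m inch '[[-0.62,0.11,-0.49,0,0,0,0],[-0.62,0.11,-0.49,0,0,0,0],[-0.62,0.11,-0.49,0,0,0,0],[-0.62,0.11,-0.49,0,0,0,0],[-0.62,0.11,-0.49,0,0,0,0],[0,0,0,-0.65,0.41,0.31,0],[0,0,0,-0.65,0.41,0.31,0],[0,0,0,-0.65,0.41,0.31,0],[0,0,0,-0.65,0.41,0.31,0],[0,0,0,-0.65,0.41,0.31,0],[0,0,0,-0.65,0.41,0.31,0],[0,0,0,0,0,0,0]]'; python3 -c "
from h import *
todo([.4674,.0065,.1824],2.3)
s,x,R=cur()
cv2.imwrite('pics/w1.png',cv2.cvtColor(env.read_camera('wrist'),cv2.COLOR_RGB2BGR))
np.savez('w1.npz',x=x,q=R.as_quat())"
```

```text
clock: 2.25
tcp_pos: [0.4624, 0.0061, 0.1988]
orientation: [0.151, 0.677, 0.703, 0.157]
wrist_force: [-0.7, 0.1, -0.3]
finger_gap: 0.0854
t 2.25 tcp [0.4624 0.0061 0.1988] F [-0.7  0.1 -0.3] gap 0.0854
shift first, cur axes (shares) [ 0.   -0.05  0.34]
turn shares [ 0.01  0.01 -0.01]
shift after turn [ 0.   -0.05  0.34]
```

View pics/w1.png

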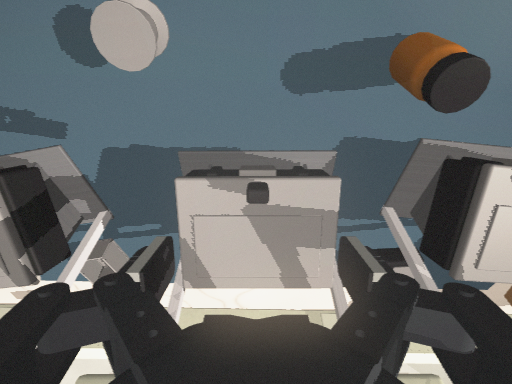

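```bash
cat > wm.py <<'E'
import sys
from h import *
def wr(png,npz,uv,z=.119,n=None,p0=None):
    d=np.load(npz); R=Rn.from_quat(d['q']); c=env.calibration('wrist'); H=c['hand_eye']
    v=R.apply(H[:3,:3]@np.array([(uv[0]-c['cx'])/c['fx'],(uv[1]-c['cy'])/c['fy'],1])); o=d['x']+R.apply(H[:3,3])
    return o+v*(z-o[2])/v[2]
if __name__=='__main__':
    png,npz,x0,y0,w,h=sys.argv[1],sys.argv[2],*map(int,sys.argv[3:7])
    im=cv2.imread(png)[y0:y0+h,x0:x0+w]
    g=im.max(2); m=(g<80).astype('u1'); n,L,st,ce=cv2.connectedComponentsWithStats(m)
    for i in range(1,n):
        if st[i,4]>60: print('bbox',st[i,:4]+[x0,y0,0,0],st[i,4],'cen',ce[i]+[x0,y0])
    cv2.imwrite(png.replace('.png','z.png'),cv2.resize(np.clip(255*(im/255.)**.5,0,255).astype('u1'),None,fx=9,fy=9,interpolation=cv2.INTER_NEAREST))
E
python3 wm.py pics/w1.png w1.npz 225 165 70 60
```

```text
bbox [276 166  19  10] 131 cen [285.73282443 171.81679389]
bbox [225 169  14   7] 98 cen [231.5 172. ]
bbox [247 182  22  21] 388 cen [257.5128866  192.23195876]
```

View pics/w1z.png

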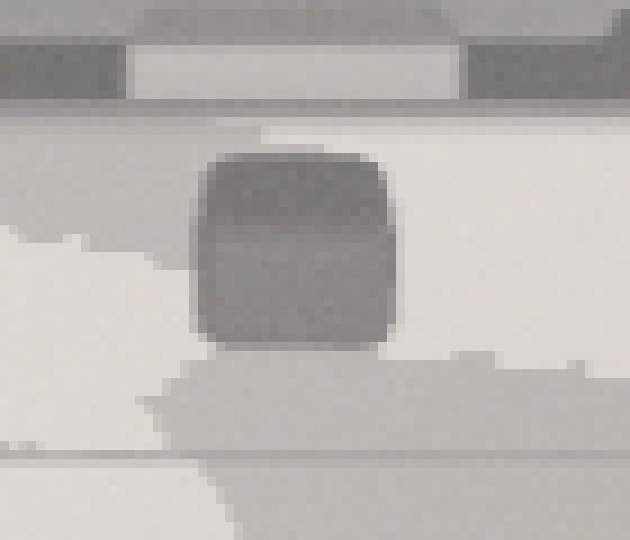

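```bash
python3 - <<'E'
from wm import *
p=wr('','w1.npz',(258,196.8)); print(p)
R,n,u,y=Rt(2.3)
todo(p+.0*n,2.3)
E
```

```text
[0.49717452 0.00909567 0.119     ]
t 2.3 tcp [0.4605 0.0079 0.1983] F [-1.4  0.5  0. ] gap 0.0856
shift first, cur axes (shares) [-0.01 -0.    1.75]
turn shares [-0.   -0.01 -0.01]
shift after turn [-0.01 -0.01  1.75]
```

```bash
python3 -m inch '[[0,0,0,0,0,0.5,0],[0,0,0,0,0,0.5,0],[0,0,0,0,0,0.5,0],[0,0,0,0,0,0.35,0],[0,0,0,0,0,0.2,0],[0,0,0,0,0,0.1,0],[0,0,0,0,0,0,0]]'; python3 - <<'E'
from wm import *
todo([.4972,.0091,.119],2.3)
s,x,R=cur()
for n in ('wrist','side'): cv2.imwrite(f'pics/{n}2.png',cv2.cvtColor(env.read_camera(n),cv2.COLOR_RGB2BGR))
E
```

```text
clock: 3.0
tcp_pos: [0.5049, 0.0127, 0.1014]
orientation: [0.149, 0.675, 0.706, 0.157]
wrist_force: [-0.1, -0.0, 0.5]
finger_gap: 0.0853
t 3.0 tcp [0.5049 0.0127 0.1014] F [-0.1 -0.   0.5] gap 0.0853
shift first, cur axes (shares) [-0.06  0.01 -0.39]
turn shares [ 0.   -0.02  0.03]
shift after turn [-0.07  0.01 -0.39]
```

View pics/wrist2.png

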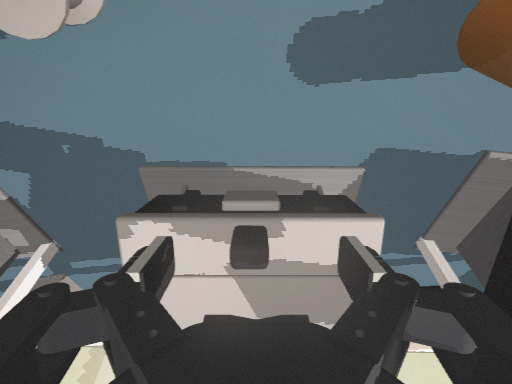

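View pics/side2.png

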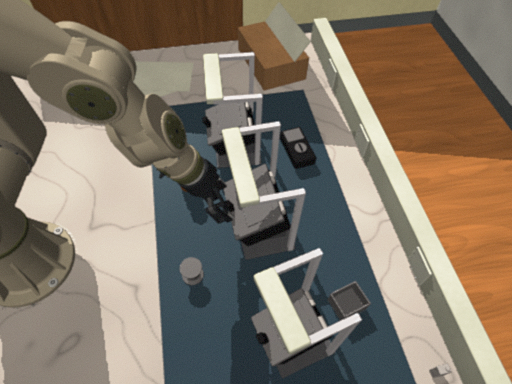

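```bash
python3 -m inch '[[0,0,0,-0.06,0,0,0],[0,0,0,0,0,0,1],[0,0,0,0,0,0,1],[0,0,0,0,0,0,1],[0,0,0,0,0,0,1],[0,0,0,0,0,0,1],[0,0,0,0,0,0,1],[0,0,0,0,0,0,1],[0,0,0,0,0,0,1],[0,0,0,0,0,0,1]]' 40; python3 - <<'E'
from wm import *
todo([.4972,.0091,.119],2.3)
for n in ['wrist']: cv2.imwrite(f'pics/{n}3.png',cv2.cvtColor(env.read_camera(n),cv2.COLOR_RGB2BGR))
E
```

```text
clock: 4.1
tcp_pos: [0.5054, 0.0092, 0.1017]
orientation: [0.15, 0.675, 0.705, 0.157]
wrist_force: [-3.1, 0.6, 3.1]
finger_gap: 0.0188
t 4.1 tcp [0.5054 0.0092 0.1017] F [-3.1  0.6  3.1] gap 0.0188
shift first, cur axes (shares) [ 0.01 -0.   -0.38]
turn shares [ 0.01 -0.02  0.02]
shift after turn [ 0.01 -0.   -0.38]
```

View pics/wrist3.png

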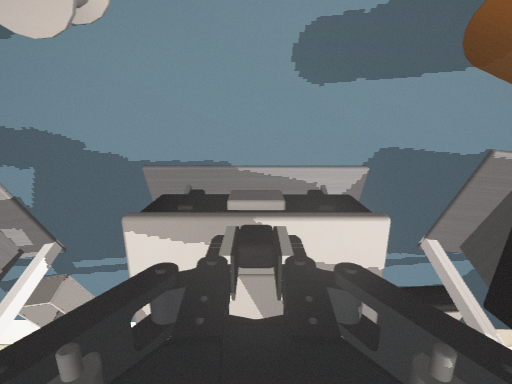

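```bash
python3 -m inch '[[0,0,0,0,0.01,-0.03,1],[0,0,0,0,0.01,-0.03,1],[0,0,0,0,0.01,-0.03,1],[0,0,0,0,0,0,1],[0,0,0,0,0,0,1]]';  python3 -m inch '[[0,0,0,0,0.01,-0.03,1],[0,0,0,0,0.01,-0.03,1],[0,0,0,0,0,0,1],[0,0,0,0,0,0,1]]'
```

```text
clock: 4.65
tcp_pos: [0.5049, 0.0091, 0.1062]
orientation: [0.15, 0.675, 0.705, 0.157]
wrist_force: [1.8, 0.8, -3.0]
finger_gap: 0.0192
clock: 5.05
tcp_pos: [0.5047, 0.0091, 0.1097]
orientation: [0.15, 0.675, 0.705, 0.157]
wrist_force: [3.0, 0.7, -3.2]
finger_gap: 0.0187
```

```bash
python3 -m inch '[[0,0,0,0,0.01,-0.03,1],[0,0,0,0,0.01,-0.03,1],[0,0,0,0,0.01,-0.03,1],[0,0,0,0,0.01,-0.03,1],[0,0,0,0,0,0,1]]';python3 - <<'E'
from wm import *
for n in ['wrist']: cv2.imwrite(f'pics/{n}4.png',cv2.cvtColor(env.read_camera(n),cv2.COLOR_RGB2BGR))
E
```

```text
clock: 5.55
tcp_pos: [0.5045, 0.0091, 0.1165]
orientation: [0.15, 0.675, 0.705, 0.158]
wrist_force: [4.9, 2.0, -3.5]
finger_gap: 0.0192
```

View pics/wrist4.png

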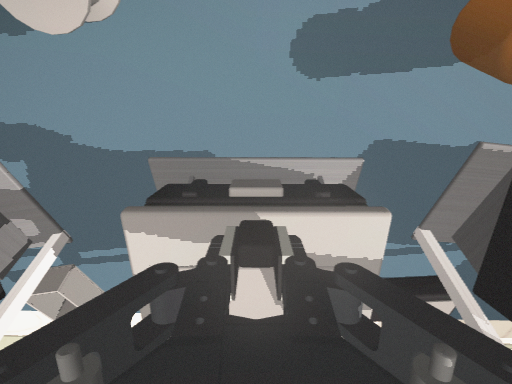

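```bash
python3 -m inch '[[0,0,0,0,-0.01,0.03,1],[0,0,0,0,-0.01,0.03,1],[0,0,0,0,-0.01,0.03,1],[0,0,0,0,-0.01,0.03,1],[0,0,0,0,-0.01,0.03,1],[0,0,0,0,-0.01,0.03,1],[0,0,0,0,-0.01,0.03,1],[0,0,0,0,-0.01,0.03,1],[0,0,0,0,-0.01,0.03,1],[0,0,0,0,0,0,1]]' 60; python3 -m inch '[[0,0,0,0,0,0.02,1],[0,0,0,0,0,0,1]]'; python3 -m inch '[[0,0,0,0,0,0.02,1],[0,0,0,0,0,0,1]]'
```

```text
clock: 6.6
tcp_pos: [0.5047, 0.0091, 0.1011]
orientation: [0.149, 0.675, 0.705, 0.156]
wrist_force: [-6.3, 0.2, 7.8]
finger_gap: 0.0184
clock: 6.8
tcp_pos: [0.5046, 0.0091, 0.1]
orientation: [0.149, 0.675, 0.705, 0.156]
wrist_force: [-8.3, -0.0, 7.7]
finger_gap: 0.0182
clock: 7.0
tcp_pos: [0.5048, 0.0091, 0.0991]
orientation: [0.149, 0.675, 0.705, 0.156]
wrist_force: [-10.1, -0.5, 9.7]
finger_gap: 0.0185
```

```bash
python3 -m inch '[[0,0,0,0,0,0.02,1],[0,0,0,0,0,0,1]]'; python3 -m inch '[[0,0,0,0,0,0.02,1],[0,0,0,0,0,0,1]]'
```

```text
clock: 7.2
tcp_pos: [0.5048, 0.0091, 0.0978]
orientation: [0.149, 0.675, 0.705, 0.156]
wrist_force: [-9.6, -0.7, 8.2]
finger_gap: 0.018
clock: 7.4
tcp_pos: [0.5049, 0.0091, 0.0967]
orientation: [0.148, 0.676, 0.705, 0.155]
wrist_force: [-9.9, -1.3, 8.3]
finger_gap: 0.0182
```

```bash
python3 -m inch '[[0,0,0,0,0,-0.04,1],[0,0,0,0,0,-0.04,1],[0,0,0,0,0,0,1]]'; python3 -m inch '[[0,0,0,0,0,-0.04,1],[0,0,0,0,0,0,1]]';python3 -m inch '[[0,0,0,0,0.01,-0.03,1],[0,0,0,0,0,0,1]]';python3 -m inch '[[0,0,0,0,0.01,-0.03,1],[0,0,0,0,0,0,1]]'
```

```text
clock: 7.7
tcp_pos: [0.5042, 0.0091, 0.1007]
orientation: [0.149, 0.675, 0.705, 0.156]
wrist_force: [-3.8, 0.1, 1.7]
finger_gap: 0.0186
clock: 7.9
tcp_pos: [0.504, 0.0091, 0.1027]
orientation: [0.149, 0.675, 0.705, 0.157]
wrist_force: [0.1, -0.5, -4.3]
finger_gap: 0.0185
clock: 8.1
tcp_pos: [0.504, 0.0091, 0.1046]
orientation: [0.149, 0.675, 0.705, 0.157]
wrist_force: [0.3, 0.7, -4.4]
finger_gap: 0.0186
clock: 8.3
tcp_pos: [0.5041, 0.0091, 0.1057]
orientation: [0.149, 0.675, 0.705, 0.157]
wrist_force: [8.9, -0.1, -15.1]
finger_gap: 0.0187
```

```bash
python3 -m inch '[[0,0,0,0,-0.01,0.03,1],[0,0,0,0,-0.01,0.03,1],[0,0,0,0,0,0,0],[0,0,0,0,0,0,0],[0,0,0,0,0,0,0],[0,0,0,0,0,0,0],[0,0,0,0,0,0,0],[0,0,0,0,0,0,0],[0,0,0,0,0,-0.5,0],[0,0,0,0,0,-0.5,0],[0,0,0,0,0,-0.7,0],[0,0,0,0,0,-0.7,0]]' 40; python3 - <<'E'
from wm import *
todo([.30,.15,.24],-3.9)
p=np.array([.4795,.2915,.119]); R,n,u,y=Rt(-3.9); print(p+.085*n); todo(p+.085*n,-3.9)
cv2.imwrite('pics/w5.png',cv2.cvtColor(env.read_camera('wrist'),cv2.COLOR_RGB2BGR))
E
```

```text
clock: 9.5
tcp_pos: [0.4528, 0.0069, 0.2128]
orientation: [0.149, 0.675, 0.705, 0.157]
wrist_force: [1.4, -0.7, -0.0]
finger_gap: 0.0855
t 9.5 tcp [0.4528 0.0069 0.2128] F [ 1.4 -0.7 -0. ] gap 0.0855
shift first, cur axes (shares) [ 2.99 -2.42 -1.73]
turn shares [ 0.   -0.35  0.73]
shift after turn [ 2.65 -2.71 -1.86]
[0.44366063 0.29394328 0.19603616]
t 9.5 tcp [0.4528 0.0069 0.2128] F [ 1.4 -0.7 -0. ] gap 0.0855
shift first, cur axes (shares) [ 5.74 -0.08  0.34]
turn shares [ 0.   -0.35  0.73]
shift after turn [ 5.71 -0.66  0.06]
```

View pics/w5.png

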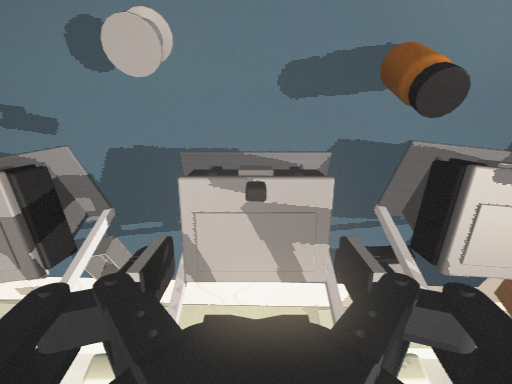

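```bash
python3 -m inch '[[0,-0.35,0.73,0,0,0,0],[0,0,0,0.2,-0.66,0.0,0],[0,0,0,0.7,0,0,0],[0,0,0,0.85,0,0,0],[0,0,0,0.85,0,0,0],[0,0,0,0.85,0,0,0],[0,0,0,0.85,0,0,0],[0,0,0,0.85,0,0,0],[0,0,0,0.55,0,0.06,0],[0,0,0,0,0,0,0],[0,0,0,0,0,0,0]]'; python3 - <<'E'
from wm import *
p=np.array([.4795,.2915,.119]); R,n,u,y=Rt(-3.9); todo(p+.085*n,-3.9)
s,x,R=cur()
cv2.imwrite('pics/w6.png',cv2.cvtColor(env.read_camera('wrist'),cv2.COLOR_RGB2BGR))
np.savez('w6.npz',x=x,q=R.as_quat())
E
python3 wm.py pics/w6.png w6.npz 225 165 70 60
```

```text
clock: 10.65
tcp_pos: [0.4444, 0.2935, 0.1947]
orientation: [0.159, 0.713, 0.667, 0.147]
wrist_force: [-1.0, -0.2, -0.6]
finger_gap: 0.0854
t 10.65 tcp [0.4444 0.2935 0.1947] F [-1.  -0.2 -0.6] gap 0.0854
shift first, cur axes (shares) [ 0.01 -0.   -0.03]
turn shares [0.   0.01 0.01]
shift after turn [ 0.01 -0.   -0.03]
bbox [225 167  15  11] 127 cen [231.24409449 172.82677165]
bbox [279 167  16  11] 142 cen [287.34507042 172.80985915]
bbox [249 184  21  20] 187 cen [258.22459893 188.86096257]
```

View pics/w6.png

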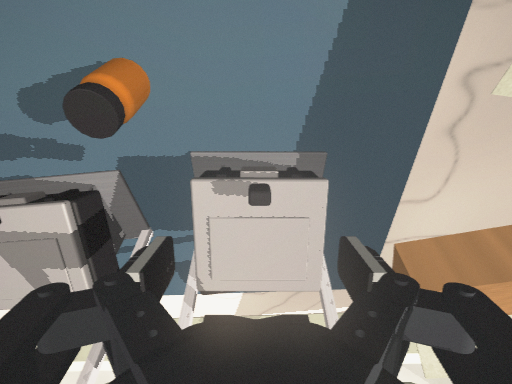

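View pics/w6z.png

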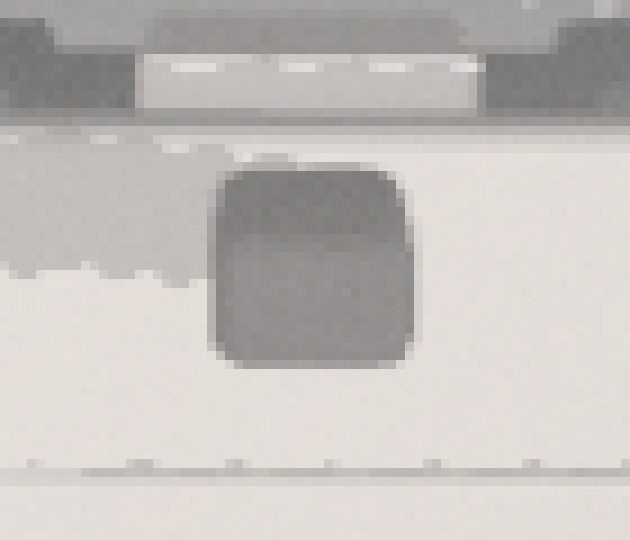

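```bash
python3 - <<'E'
from wm import *
p=wr('','w6.npz',(259.9,198.6)); print(p)
R,n,u,y=Rt(-3.9)
todo(p-.020*n,-3.9)
E
```

```text
[0.47778965 0.29444867 0.119     ]
t 10.7 tcp [0.4444 0.2928 0.1948] F [-0.2  0.2  0.2] gap 0.0856
shift first, cur axes (shares) [ 0.08 -0.04  2.05]
turn shares [0.   0.01 0.  ]
shift after turn [ 0.08 -0.04  2.05]
```

```bash
python3 -m inch '[[0,0,0,0.08,-0.02,0.5,0],[0,0,0,0,0,0.5,0],[0,0,0,0,0,0.5,0],[0,0,0,0,0,0.35,0],[0,0,0,0,0,0.2,0],[0,0,0,0,0,0,0]]'; python3 - <<'E'
from wm import *
todo([.4778,.2944,.119],-3.9)
cv2.imwrite('pics/w7.png',cv2.cvtColor(env.read_camera('wrist'),cv2.COLOR_RGB2BGR))
E
```

```text
clock: 11.3
tcp_pos: [0.4872, 0.2925, 0.1009]
orientation: [0.159, 0.714, 0.666, 0.147]
wrist_force: [-0.5, -0.1, -0.2]
finger_gap: 0.0855
t 11.3 tcp [0.4872 0.2925 0.1009] F [-0.5 -0.1 -0.2] gap 0.0855
shift first, cur axes (shares) [ 0.02 -0.02 -0.41]
turn shares [-0.01  0.02 -0.01]
shift after turn [ 0.03 -0.02 -0.41]
```

View pics/w7.png

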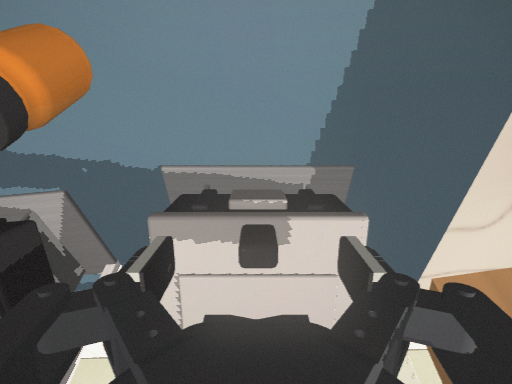

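Tab at column 258, centred between the fingers (256). Close and tug.

```bash
python3 -m inch '[[0,0,0,0.02,0,0,1],[0,0,0,0,0,0,1],[0,0,0,0,0,0,1],[0,0,0,0,0,0,1],[0,0,0,0,0,0,1],[0,0,0,0,0,0,1],[0,0,0,0,0,0,1],[0,0,0,0,0,0,1],[0,0,0,0,0,0,1]]' 30; python3 -m inch '[[0,0,0,0,0.01,-0.03,1],[0,0,0,0,0.01,-0.03,1],[0,0,0,0,0,0,1]]' 40;  python3 -m inch '[[0,0,0,0,0.01,-0.03,1],[0,0,0,0,0,0,1],[0,0,0,0,0,0,1]]'
```

```text
clock: 12.25
tcp_pos: [0.4875, 0.2937, 0.1023]
orientation: [0.16, 0.714, 0.666, 0.147]
wrist_force: [-1.4, -5.2, 4.2]
finger_gap: 0.019
clock: 12.55
tcp_pos: [0.4872, 0.2937, 0.1049]
orientation: [0.16, 0.714, 0.666, 0.147]
wrist_force: [2.7, -4.7, -2.6]
finger_gap: 0.0192
clock: 12.85
tcp_pos: [0.487, 0.2937, 0.1061]
orientation: [0.16, 0.714, 0.666, 0.147]
wrist_force: [4.0, -3.6, -3.5]
finger_gap: 0.0187
```

```bash
python3 -m inch '[[0,0,0,0,0.01,-0.03,1],[0,0,0,0,0,0,1]]';  python3 -m inch '[[0,0,0,0,0.01,-0.03,1],[0,0,0,0,0,0,1]]'
```

```text
clock: 13.05
tcp_pos: [0.4869, 0.2937, 0.1078]
orientation: [0.16, 0.714, 0.666, 0.147]
wrist_force: [3.3, -3.9, -2.9]
finger_gap: 0.0187
clock: 13.25
tcp_pos: [0.4868, 0.2937, 0.1094]
orientation: [0.16, 0.714, 0.666, 0.147]
wrist_force: [3.7, -4.9, -2.8]
finger_gap: 0.0189
```

```bash
python3 -m inch '[[0,0,0,0,0.01,-0.03,1],[0,0,0,0,0.01,-0.03,1],[0,0,0,0,0.01,-0.03,1],[0,0,0,0,0.01,-0.03,1],[0,0,0,0,0,0,1]]';python3 - <<'E'
from wm import *
cv2.imwrite('pics/w8.png',cv2.cvtColor(env.read_camera('wrist'),cv2.COLOR_RGB2BGR))
E
```

```text
clock: 13.75
tcp_pos: [0.4865, 0.2937, 0.116]
orientation: [0.16, 0.714, 0.665, 0.147]
wrist_force: [4.8, -4.6, -4.0]
finger_gap: 0.0189
```

View pics/w8.png

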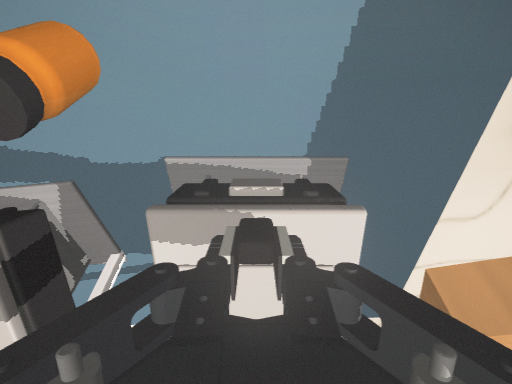

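Lid followed (black shell gap opened above the lid's front edge at row 205): uncaught. Push it down, then re-tug.

```bash
python3 -m inch '[[0,0,0,0,-0.01,0.03,1],[0,0,0,0,-0.01,0.03,1],[0,0,0,0,-0.01,0.03,1],[0,0,0,0,-0.01,0.03,1],[0,0,0,0,-0.01,0.03,1],[0,0,0,0,-0.01,0.03,1],[0,0,0,0,-0.01,0.03,1],[0,0,0,0,-0.01,0.03,1],[0,0,0,0,-0.01,0.03,1],[0,0,0,0,0,0,1]]' 60; python3 -m inch '[[0,0,0,0,0,0.02,1],[0,0,0,0,0,0.02,1],[0,0,0,0,0,0,1]]'; python3 -m inch '[[0,0,0,0,0,0.02,1],[0,0,0,0,0,0.02,1],[0,0,0,0,0,0,1]]'; python3 -m inch '[[0,0,0,0,0,0.02,1],[0,0,0,0,0,0,1]]'
```

```text
clock: 14.8
tcp_pos: [0.4867, 0.2937, 0.102]
orientation: [0.16, 0.714, 0.666, 0.147]
wrist_force: [-6.2, -4.5, 7.2]
finger_gap: 0.0182
clock: 15.1
tcp_pos: [0.4869, 0.2937, 0.1]
orientation: [0.159, 0.714, 0.666, 0.146]
wrist_force: [-9.1, -5.1, 8.1]
finger_gap: 0.0183
clock: 15.4
tcp_pos: [0.4872, 0.2937, 0.098]
orientation: [0.159, 0.714, 0.666, 0.146]
wrist_force: [-11.0, -3.7, 9.2]
finger_gap: 0.0181
clock: 15.6
tcp_pos: [0.4873, 0.2937, 0.0974]
orientation: [0.159, 0.713, 0.667, 0.146]
wrist_force: [-13.2, -5.0, 12.8]
finger_gap: 0.0187
```

```bash
python3 -m inch '[[0,0,0,0,0,-0.05,1],[0,0,0,0,0,-0.05,1],[0,0,0,0,0,0,1]]'; python3 -m inch '[[0,0,0,0,0,-0.04,1],[0,0,0,0,0,0,1]]';python3 -m inch '[[0,0,0,0,0.01,-0.03,1],[0,0,0,0,0,0,1]]';python3 -m inch '[[0,0,0,0,0.01,-0.03,1],[0,0,0,0,0,0,1]]'
```

```text
clock: 15.9
tcp_pos: [0.4865, 0.2937, 0.1018]
orientation: [0.159, 0.714, 0.666, 0.146]
wrist_force: [-2.6, -5.6, 1.6]
finger_gap: 0.0186
clock: 16.1
tcp_pos: [0.4862, 0.2937, 0.1032]
orientation: [0.159, 0.714, 0.666, 0.146]
wrist_force: [3.2, -4.9, -4.6]
finger_gap: 0.0183
clock: 16.3
tcp_pos: [0.4861, 0.2937, 0.1045]
orientation: [0.159, 0.714, 0.666, 0.146]
wrist_force: [4.0, -4.7, -4.2]
finger_gap: 0.0184
clock: 16.5
tcp_pos: [0.4861, 0.2937, 0.1059]
orientation: [0.159, 0.714, 0.666, 0.146]
wrist_force: [4.4, -3.9, -6.3]
finger_gap: 0.0183
```

```bash
python3 -m inch '[[0,0,0,0,0.01,-0.03,1],[0,0,0,0,0,0,1]]'; python3 -m inch '[[0,0,0,0,0.0,-0.02,1],[0,0,0,0,0,0,1]]'
```

```text
clock: 16.7
tcp_pos: [0.486, 0.2937, 0.1063]
orientation: [0.159, 0.714, 0.666, 0.146]
wrist_force: [11.0, -2.7, -16.3]
finger_gap: 0.0182
clock: 16.9
tcp_pos: [0.4859, 0.2937, 0.1068]
orientation: [0.159, 0.714, 0.666, 0.146]
wrist_force: [14.7, -2.5, -20.9]
finger_gap: 0.0187
```

```bash
python3 -m inch '[[0,0,0,0,-0.01,0.03,1],[0,0,0,0,-0.01,0.04,1],[0,0,0,0,0,0.01,0],[0,0,0,0,0,0,0],[0,0,0,0,0,0,0],[0,0,0,0,0,0,0],[0,0,0,0,0,0,0],[0,0,0,0,0,0,0],[0,0,0,0,0,-0.5,0],[0,0,0,0,0,-0.5,0],[0,0,0,0,0,-0.7,0],[0,0,0,0,0,-0.7,0]]' 30; python3 - <<'E'
from wm import *
p=np.array([.5165,-.3035,.119]); R,n,u,y=Rt(13.4); print(p+.085*n); todo(p+.1*n,13.4)
cv2.imwrite('pics/w9.png',cv2.cvtColor(env.read_camera('wrist'),cv2.COLOR_RGB2BGR))
E
```

```text
clock: 18.1
tcp_pos: [0.4351, 0.2984, 0.2149]
orientation: [0.159, 0.714, 0.666, 0.148]
wrist_force: [0.4, 0.9, -0.8]
finger_gap: 0.0855
[ 0.48155541 -0.31182498  0.19603616]
t 18.1 tcp [0.4351 0.2984 0.2149] F [ 0.4  0.9 -0.8] gap 0.0855
shift first, cur axes (shares) [-12.15   1.45   0.8 ]
turn shares [ 0.    0.92 -1.97]
shift after turn [-12.09  -1.9   -0.77]
```

View pics/w9.png

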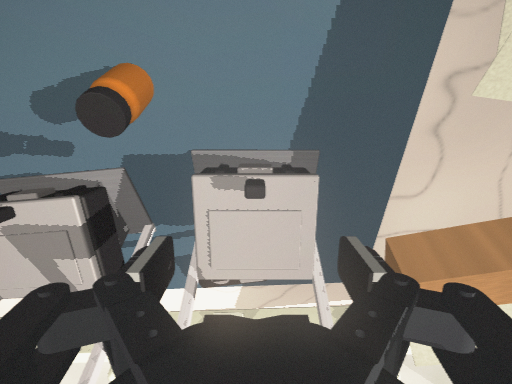

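```bash
python3 -m inch '[[0,0,0,-0.5,0,0,0],[0,0,0,-0.9,0,0,0],[0,0,0,-0.9,0,0,0],[0,0,0,-0.9,0,0,0],[0,0,0,-0.9,0,0,0],[0,0,0,-0.9,0,0,0],[0,0,0,-0.9,0,0,0],[0,0,0,-0.9,0,0,0],[0,0,0,-0.9,0,0,0],[0,0,0,-0.9,0,0,0],[0,0,0,-0.9,0,0,0],[0,0,0,-0.9,0,0,0]]'; python3 - <<'E'
from wm import *
p=np.array([.5165,-.3035,.119]); R,n,u,y=Rt(13.4); todo(p+.085*n,13.4)
E
```

```text
clock: 19.35
tcp_pos: [0.3995, -0.2223, 0.2147]
orientation: [0.16, 0.714, 0.666, 0.148]
wrist_force: [0.0, -0.1, 0.3]
finger_gap: 0.0855
t 19.35 tcp [ 0.3995 -0.2223  0.2147] F [ 0.  -0.1  0.3] gap 0.0855
shift first, cur axes (shares) [-1.67  1.44  1.09]
turn shares [ 0.02  0.93 -1.97]
shift after turn [-2.12  0.91  0.84]
```

```bash
python3 -m inch '[[0,0.31,-0.66,0,0,0,0],[0,0.31,-0.66,0,0,0,0],[0,0.31,-0.66,0,0,0,0],[0,0,0,-0.7,0.2,0.2,0],[0,0,0,-0.7,0.2,0.2,0],[0,0,0,-0.7,0.25,0.2,0],[0,0,0,0,0.25,0.2,0],[0,0,0,0,0,0,0],[0,0,0,0,0,0,0]]'; python3 - <<'E'
from wm import *
p=np.array([.5165,-.3035,.119]); R,n,u,y=Rt(13.4); todo(p+.085*n,13.4)
s,x,R=cur()
cv2.imwrite('pics/w10.png',cv2.cvtColor(env.read_camera('wrist'),cv2.COLOR_RGB2BGR))
np.savez('w10.npz',x=x,q=R.as_quat())
E
python3 wm.py pics/w10.png w10.npz 225 165 70 60
```

```text
clock: 20.25
tcp_pos: [0.4804, -0.3081, 0.1965]
orientation: [0.133, 0.604, 0.767, 0.171]
wrist_force: [-0.7, -0.3, -0.3]
finger_gap: 0.0851
t 20.25 tcp [ 0.4804 -0.3081  0.1965] F [-0.7 -0.3 -0.3] gap 0.0851
shift first, cur axes (shares) [-0.08 -0.    0.01]
turn shares [ 0.   -0.02  0.02]
shift after turn [-0.08  0.    0.01]
bbox [225 165  70  13] 499 cen [260.84368737 170.64529058]
bbox [237 182  22  22] 450 cen [247.48444444 192.91111111]
```

View pics/w10.png

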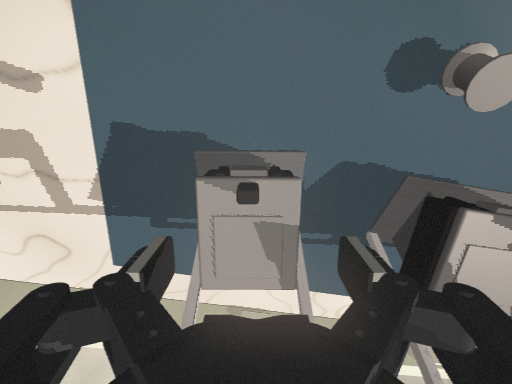

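View pics/w10z.png

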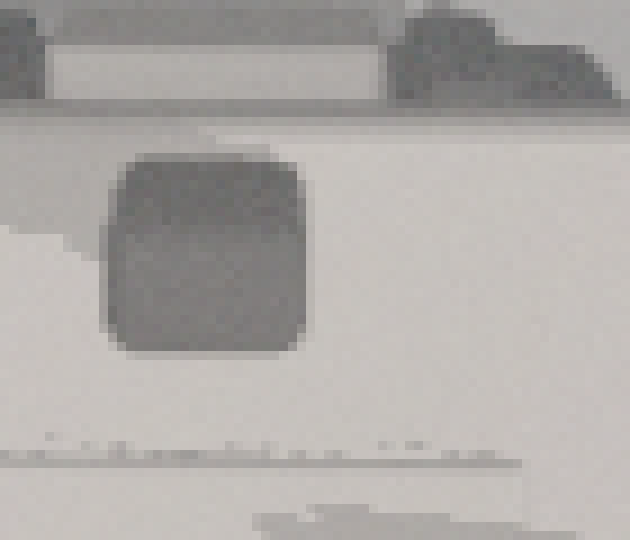

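```bash
python3 - <<'E'
from wm import *
p=wr('','w10.npz',(248.1,197.3)); print(p)
R,n,u,y=Rt(13.4)
todo(p-.020*n,13.4)
E
```

```text
[ 0.51431895 -0.30679214  0.119     ]
t 20.3 tcp [ 0.4803 -0.308   0.1969] F [-0.1  0.2 -0.2] gap 0.0853
shift first, cur axes (shares) [-0.14 -0.05  2.09]
turn shares [ 0.   -0.02  0.02]
shift after turn [-0.13 -0.05  2.09]
```

```bash
python3 -m inch '[[0,0,0,-0.14,-0.03,0.5,0],[0,0,0,0,0,0.5,0],[0,0,0,0,0,0.5,0],[0,0,0,0,0,0.35,0],[0,0,0,0,0,0.2,0],[0,0,0,0,0,0,0]]'; python3 - <<'E'
from wm import *
todo([.5143,-.3068,.119],13.4)
cv2.imwrite('pics/w11.png',cv2.cvtColor(env.read_camera('wrist'),cv2.COLOR_RGB2BGR))
E
```

```text
clock: 20.9
tcp_pos: [0.5226, -0.3045, 0.1028]
orientation: [0.133, 0.604, 0.767, 0.171]
wrist_force: [0.2, 0.5, -0.1]
finger_gap: 0.0852
t 20.9 tcp [ 0.5226 -0.3045  0.1028] F [ 0.2  0.5 -0.1] gap 0.0852
shift first, cur axes (shares) [-0.   -0.02 -0.37]
turn shares [ 0.   -0.02  0.01]
shift after turn [-0.01 -0.02 -0.37]
```

View pics/w11.png

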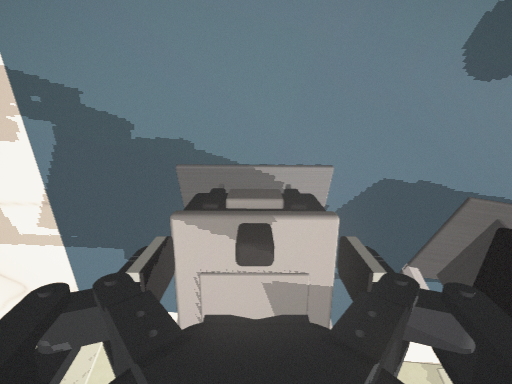

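Tab at column 255, centred. Close and tug.

```bash
python3 -m inch '[[0,0,0,0,0,0,1],[0,0,0,0,0,0,1],[0,0,0,0,0,0,1],[0,0,0,0,0,0,1],[0,0,0,0,0,0,1],[0,0,0,0,0,0,1],[0,0,0,0,0,0,1],[0,0,0,0,0,0,1],[0,0,0,0,0,0,1]]' 30; python3 -m inch '[[0,0,0,0,0.01,-0.03,1],[0,0,0,0,0.01,-0.03,1],[0,0,0,0,0,0,1]]' 40;  python3 -m inch '[[0,0,0,0,0.01,-0.03,1],[0,0,0,0,0,0,1],[0,0,0,0,0,0,1]]'; python3 -m inch '[[0,0,0,0,0.01,-0.03,1],[0,0,0,0,0,0,1]]'
```

```text
clock: 21.85
tcp_pos: [0.5232, -0.3053, 0.1037]
orientation: [0.134, 0.604, 0.767, 0.171]
wrist_force: [-2.4, 2.6, 4.7]
finger_gap: 0.0191
clock: 22.15
tcp_pos: [0.5228, -0.3054, 0.1062]
orientation: [0.134, 0.604, 0.767, 0.17]
wrist_force: [2.2, 2.6, -3.0]
finger_gap: 0.0187
clock: 22.45
tcp_pos: [0.5227, -0.3054, 0.108]
orientation: [0.134, 0.604, 0.767, 0.171]
wrist_force: [2.3, 3.1, -3.7]
finger_gap: 0.0184
clock: 22.65
tcp_pos: [0.5226, -0.3055, 0.11]
orientation: [0.134, 0.604, 0.767, 0.171]
wrist_force: [2.9, 2.6, -3.0]
finger_gap: 0.0191
```

```bash
python3 -m inch '[[0,0,0,0,0.01,-0.03,1],[0,0,0,0,0.01,-0.03,1],[0,0,0,0,0.01,-0.03,1],[0,0,0,0,0.01,-0.03,1],[0,0,0,0,0,0,1]]';python3 - <<'E'
from wm import *
cv2.imwrite('pics/w12.png',cv2.cvtColor(env.read_camera('wrist'),cv2.COLOR_RGB2BGR))
E
```

```text
clock: 23.15
tcp_pos: [0.5223, -0.3056, 0.1167]
orientation: [0.134, 0.604, 0.767, 0.171]
wrist_force: [4.7, 4.0, -3.0]
finger_gap: 0.0188
```

View pics/w12.png

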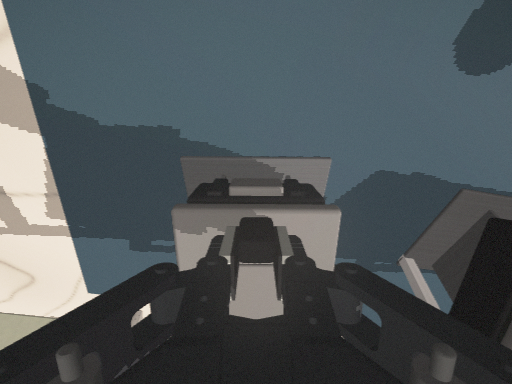

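Lid up with the tab in the fingers and no resistance: uncaught too. Push it in and re-tug.

```bash
python3 -m inch '[[0,0,0,0,-0.01,0.03,1],[0,0,0,0,-0.01,0.03,1],[0,0,0,0,-0.01,0.03,1],[0,0,0,0,-0.01,0.03,1],[0,0,0,0,-0.01,0.03,1],[0,0,0,0,-0.01,0.03,1],[0,0,0,0,-0.01,0.03,1],[0,0,0,0,-0.01,0.03,1],[0,0,0,0,0,0,1]]' 60; python3 -m inch '[[0,0,0,0,0,0.02,1],[0,0,0,0,0,0.02,1],[0,0,0,0,0,0,1]]'; python3 -m inch '[[0,0,0,0,0,0.02,1],[0,0,0,0,0,0.02,1],[0,0,0,0,0,0,1]]'; python3 -m inch '[[0,0,0,0,0,0.02,1],[0,0,0,0,0,0,1]]'
```

```text
clock: 24.1
tcp_pos: [0.5226, -0.3056, 0.1039]
orientation: [0.134, 0.605, 0.767, 0.17]
wrist_force: [-5.3, 4.8, 7.8]
finger_gap: 0.0179
clock: 24.4
tcp_pos: [0.5227, -0.3055, 0.1021]
orientation: [0.133, 0.605, 0.766, 0.17]
wrist_force: [-8.4, 4.0, 8.5]
finger_gap: 0.0183
clock: 24.7
tcp_pos: [0.5229, -0.3055, 0.0999]
orientation: [0.133, 0.605, 0.766, 0.169]
wrist_force: [-12.0, 3.4, 9.6]
finger_gap: 0.0181
clock: 24.9
tcp_pos: [0.523, -0.3055, 0.0989]
orientation: [0.133, 0.605, 0.766, 0.169]
wrist_force: [-13.0, 3.5, 10.3]
finger_gap: 0.0181
```

```bash
python3 -m inch '[[0,0,0,0,0,-0.05,1],[0,0,0,0,0,-0.05,1],[0,0,0,0,0,0,1]]'; python3 -m inch '[[0,0,0,0,0,-0.04,1],[0,0,0,0,0,0,1]]';python3 -m inch '[[0,0,0,0,0.01,-0.03,1],[0,0,0,0,0,0,1]]';python3 -m inch '[[0,0,0,0,0.01,-0.03,1],[0,0,0,0,0,0,1]]'
```

```text
clock: 25.2
tcp_pos: [0.5222, -0.3056, 0.1035]
orientation: [0.134, 0.605, 0.767, 0.17]
wrist_force: [-3.0, 4.9, 2.4]
finger_gap: 0.0183
clock: 25.4
tcp_pos: [0.522, -0.3057, 0.1049]
orientation: [0.134, 0.604, 0.767, 0.17]
wrist_force: [1.2, 4.0, -3.5]
finger_gap: 0.0178
clock: 25.6
tcp_pos: [0.5218, -0.3057, 0.1064]
orientation: [0.133, 0.604, 0.767, 0.17]
wrist_force: [0.8, 3.1, -3.7]
finger_gap: 0.0184
clock: 25.8
tcp_pos: [0.5217, -0.3057, 0.1073]
orientation: [0.133, 0.604, 0.767, 0.17]
wrist_force: [3.8, 1.0, -10.9]
finger_gap: 0.018
```

```bash
python3 -m inch '[[0,0,0,0,0.01,-0.03,1],[0,0,0,0,0,0,1]]'
```

```text
clock: 26.0
tcp_pos: [0.5217, -0.3055, 0.108]
orientation: [0.133, 0.604, 0.767, 0.17]
wrist_force: [9.1, 0.3, -17.3]
finger_gap: 0.0185
```

```bash
python3 -m inch '[[0,0,0,0,-0.01,0.03,1],[0,0,0,0,-0.01,0.04,1],[0,0,0,0,0,0,0],[0,0,0,0,0,0,0],[0,0,0,0,0,0,0],[0,0,0,0,0,0,0],[0,0,0,0,0,0,0],[0,0,0,0,0,0,0],[0,0,0,0,0,-0.5,0],[0,0,0,0,0,-0.5,0],[0,0,0,0,0,-0.7,0],[0,0,0,0,0,-0.7,0]]' 30; python3 -m inch '[[0,0,0,0,-0.3,-0.3,0],[0,0,0,0,-0.5,-0.3,0],[0,0,0,0,-0.5,-0.3,0],[0,0,0,0,0,0,0],[0,0,0,0,0,0,0],[0,0,0,0,0,0,0],[0,0,0,0,0,0,0],[0,0,0,0,0,0,0]]';python3 - <<'E'
from wm import *
for n in ('wrist','side','top'): cv2.imwrite(f'pics/{n}_end.png',cv2.cvtColor(env.read_camera(n),cv2.COLOR_RGB2BGR))
E
```

```text
clock: 27.2
tcp_pos: [0.4725, -0.3173, 0.216]
orientation: [0.134, 0.604, 0.767, 0.171]
wrist_force: [1.0, -1.3, 0.5]
finger_gap: 0.0858
clock: 28.0
tcp_pos: [0.3978, -0.3355, 0.2283]
orientation: [0.134, 0.604, 0.767, 0.171]
wrist_force: [-0.6, -0.1, 0.7]
finger_gap: 0.0853
```

View pics/wrist_end.png

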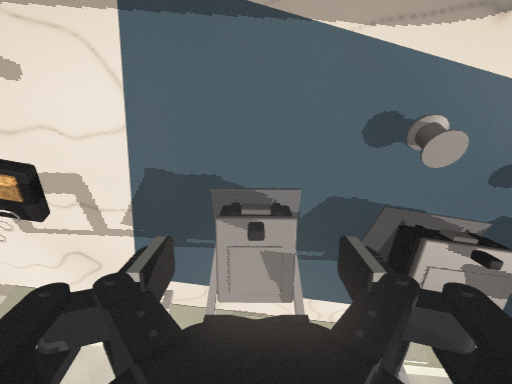

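View pics/top_end.png

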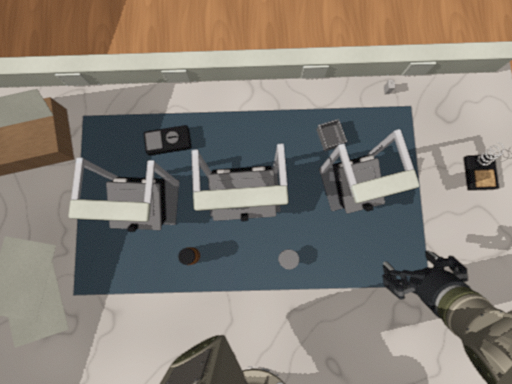

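View pics/side_end.png

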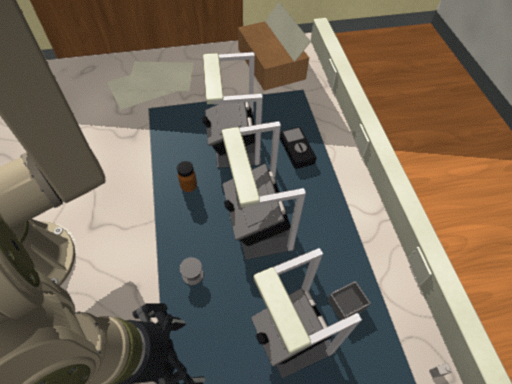

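```bash
python3 -c "
from workcell import env
print(env.hand_in())"
```

```text
the job is handed in; nothing more can be done
None
```

I tugged the lids in order: wide, then middle, then narrow. All three came up freely, with only about 4–6 N at the wrist over roughly 15 mm of lift, so none had been caught. I pushed each one in until the wrist force reached about 12–17 N. A second tug on each then held at about 3–4 mm, with the force jumping to about 17–25 N, so all three catches are in.

The last pictures show all three lids shut and the spool, jar, meter and parts bin where they started. The gripper was open and clear of everything, with the wrist force near zero. I handed in at about 28 s of the 64 s. No check failed or disagreed. I saw no sharp drop in force at any of the clicks, so the evidence that each catch went in is the second tug.

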